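Glass reference plate onto the light panel

TASK

Slide the glass plate with the short grip straight up out of the slotted rack and, keeping it upright, set it down gently on the ledge of the white light panel so that it leans flat back against the panel's face, square and wholly within the panel's width; let go of it. Then switch the lamp on by tipping the black-knobbed lever all the way over, away from the side it leans to now. Leave the two plates with long grips in the rack and do not disturb the other things on the table.

Things in the scene. Friction and masses are not known exactly. Their poses are not given: they have to be found in the camera images.
- rack: grey plastic storage rack, fixed, 160 x 120 x 78 mm high; three upright slots at x = -50, 0, +50 mm, each holding one plate standing in the rack's yz plane. Side grooves 8 mm wide, 10 mm deep guide the plates' upright edges up to 76 mm above the table; plates stand on the 8 mm thick floor. Origin: centre of underside, z up
- plate: the plate to move: 5 mm thick glass pane, 90 mm wide, 90 mm high, thin aluminium edging; in the middle of its top edge a SHORT aluminium grip bar 40 mm long, 10 mm thick, 22 mm high (90 to 112 mm above the bottom edge); about 0.14 kg. Origin: middle of the bottom edge; x: pane's normal, y along its width, z up. May stand in any slot
- spare_a: plate to be left in the rack: same pane, but its grip bar is LONG, the full 90 mm of its width. Frame as for plate
- spare_b: second plate to be left in the rack, same as spare_a
- panel: white light panel on a fixed dark steel easel; face 140 mm wide, 80 mm high, 18 mm thick, turned away from the robot, its top leaning 0.26 rad towards the robot. Origin: middle of the corner of face and ledge, 24 mm above the table; x: the face's outward normal, y along the ledge, z up the face. Ledge surface at z = 0, x = 0 to 29 mm; front lip x = 29 to 34 mm, up to z = 10 mm
- panel_rest (a point): point on the ledge where the middle of the plate's bottom edge rests: 2.5 mm in front of the face (panel x = 2.5 mm, y = 0, z = 0). The seated plate's x and z axes lie along the panel's (either face forward) and its grip stands above the panel's top edge
- lamp_lever_base: lamp switch: grey block 70 x 50 x 25 mm, fixed, beside the panel. Origin: centre of its underside; the lever swings in its xz plane about an axis along y, 22 mm above the table
- lamp_lever_tip (a point): centre of the lever's black ball knob (26 mm across), 80 mm from the lever's axis; the steel shaft is 10 mm thick
- lamp_lever (a joint): lever angle in rad: 0 leans 0.5 rad to the base's -x (off), 1.0 leans 0.5 rad to +x (fully on). Stays where it is left
- canister: bystander: black lens canister 34 mm across, 50 mm high; origin at centre of underside
- dropper: bystander: small amber bottle 32 mm across, 75 mm high; origin at centre of underside
- slide_box: bystander: white box with grey lid 87 x 102 x 34 mm; origin at centre of underside
- mug: bystander: white mug 80 mm across, 95 mm high; origin at centre of underside
- tissue_box: bystander: cardboard tissue box 115 x 210 x 60 mm; origin at centre of underside
- driver: bystander: screwdriver lying along its x
Things that resemble listed ones, but are neither listed nor needed, are in the scene too. Leave any yellow look-alike of the part that bears panel alone.

How it is judged:
By the outcome, as a careful person would: the job done as asked, in the order asked, and still so for the second after the job is handed in, with the robot touching nothing.
It also fails if it takes over 48 s, if anything falls off the work surface, if the arm or the gripper's body presses on something with over 40 N, if the wrist force passes 120 N, or if a joint passes its speed limit or range.

ROBOT

A 7-joint arm with a two-finger parallel gripper is mounted at the origin on the work surface. World frame = base frame: x ahead of the robot, y to its left, z up, the work surface at z = 0. Lengths are in m, angles in rad, forces in N, time in s.
With the tool pointing down it reaches from about 0.4 to 0.85 m from the base axis. Payload 4.5 kg.
Tool frame: the origin (TCP) lies at the very end of the fingers, on their centre line; the grasp point (between the pads) lies 19 mm behind it; z points along the fingers, y is the line along which they close (so a half turn about z gives the same grasp; the last joint's range is limited). The gripper opens to 88 mm and grips with 3 to 60 N. Pads are 18 mm wide; open, the fingers measure 123 mm over their backs; the gripper's body (75 mm by 187 mm) begins 45 mm behind the grasp point.
Start: joints at [1.208, 0.689, -0.195, 1.565, 0.157, 0.902, -0.215], TCP at [0.242, -0.576, 0.239] pointing down, gripper open.
Joint ranges: [-3.01, 3.01], [-0.46, 2.08], [-1.47, 1.51], [0.13, 2.56], [-1, 4.14], [0.04, 2.09], [-2.66, 2.66]. Speed limits (rad/s): [2.57, 2.57, 3.14, 3.14, 3.14, 3.14, 3.14].

INTERFACE

Orientations are given as a unit quaternion [x, y, z, w].
In Python, from plant import r gives the robot as it stands. The module is installed in compiled form; this text tells all that it offers.
- The arm moves only by the shell command python3 -m pendant 'ROWS' [FORCE]. ROWS is JSON, one flat list of numbers, 7 for each row, row after row: the opening, from 0 (shut) to 1 (fully open), then the shift along the tool's x, y, z scaled (see below), then the turn, a rotation vector about the tool's x, y, z scaled (see below). A call has 1 to 12 rows; each row is the pose to reach, as a shift and turn from the pose commanded when the call began, along the tool's axes at that moment; what a row does not reach only later rows make up. The controller multiplies each number of a shift by 0.15 m and each number of a turn by pi/2 rad. A row lasts 1/10 s, in which the tool goes at most 50 mm and 8.59 degrees, less where a joint would pass 70% of its speed; a pose out of reach is approached as far as the arm can. A call with a number of a shift or a turn outside -1 to 1 is refused whole. A call with a gripper value outside its range is refused whole. The fingers move at their own pace and stop on an object; FORCE is the grip in N (left out, the last holds). Time passes only in rows, so rows that repeat a pose let the fingers close. It gives the time, the measured TCP pose, the force, the opening and the grip force at its end, in the units of the state.
- r.get_state(): the state, without advancing time (a new reading comes with each control period).
- r.snapshot(name): name is "scene" or "top"; returns a dict with "img" (384x512x3 uint8, red, green, blue), "mtx" (3x3 intrinsics, pixels), "cam_to_world" (4x4, takes a point from camera to world coordinates). Camera axes: x right, y up, looking along -z (the intrinsics and any distortion apply to the point x, -y, -z); pixel columns grow to the right and rows downward; lengths in m; the calibration is good to about 2 mm. A picture is of the moment at which its call begins. There is no depth.
- r.finish_job(): hands the job in; it is judged then, once.
The state is a dict: "clock": time; "q": joint angles; "qd": joint speeds; "joint_torque": joint torques, N m; "tool_pos": TCP position; "eef_rot": TCP orientation; "contact_force": force on the tool from outside, world axes, zero at the start; "moment": the same for the moment, N m; "opening": opening from 0.0 (shut) to 1.0 (fully open); "finger_force": force on a finger pad.
Only numpy, scipy, OpenCV 4.12 (cv2) and the standard library are available. Lean on these libraries where they do the work, as an engineer would, in place of code of your own. Each camera call takes 0.05 s, during which the arm holds its last target. There are 200 camera calls.

## Working session

There is one attempt and no reset: what is moved stays moved. The work goes in short steps, Python scripts to look and compute and a shell command to move; the robot and the scene stay as the last step left them, time stands still between calls to the robot, and variables do not carry over. Pictures are saved under pics/ and viewed, at most 10 in all, crops included, and the job is handed in when it is done.

```bash
mkdir -p pics; ls; cat > h.py <<'E'
import numpy as np, cv2
from plant import r
def snap(n,f=None):
    s=r.snapshot(n)
    if f: cv2.imwrite('pics/'+f,s['img'][:,:,::-1])
    return s
def ray(s,u,v):
    K=np.array(s['mtx']);T=np.array(s['cam_to_world'])
    a=np.linalg.inv(K)@[u,v,1]; d=T[:3,:3]@[a[0],-a[1],-a[2]]
    return T[:3,3],d/np.linalg.norm(d)
def onz(s,u,v,z):
    o,d=ray(s,u,v); return o+d*(z-o[2])/d[2]
def tri(s1,p1,s2,p2):
    o1,d1=ray(s1,*p1);o2,d2=ray(s2,*p2)
    t=np.linalg.lstsq(np.c_[d1,-d2],o2-o1,rcond=None)[0]
    a=o1+d1*t[0];b=o2+d2*t[1]
    return (a+b)/2,np.linalg.norm(a-b)
def proj(s,p):
    K=np.array(s['mtx']);T=np.linalg.inv(np.array(s['cam_to_world']))
    c=T[:3,:3]@p+T[:3,3]; x=K@[c[0],-c[1],-c[2]]; return x[:2]/x[2]
E
python3 - <<'E'
from h import *
import pickle
d={n:snap(n) for n in('scene','top')}
pickle.dump(d,open('s0.pkl','wb'))
for n in d:
    cv2.imwrite(f'pics/{n}0.png',cv2.resize(d[n]['img'][:,:,::-1],(800,600),interpolation=cv2.INTER_CUBIC)); print(n,np.round(d[n]['mtx'],1).tolist(),np.round(d[n]['cam_to_world'],3).tolist(),[k for k in d[n]])
print(r.get_state())
E
```

```text
pics
scene [[370.8, 0.0, 253.0], [0.0, 370.8, 192.0], [0.0, 0.0, 1.0]] [[0.827, -0.312, 0.469, 0.991], [0.562, 0.484, -0.67, -0.593], [-0.018, 0.818, 0.575, 0.623], [0.0, 0.0, 0.0, 1.0]] ['img', 'mtx', 'cam_to_world']
top [[346.8, 0.0, 251.0], [0.0, 346.8, 190.1], [0.0, 0.0, 1.0]] [[-0.005, 0.994, -0.112, 0.48], [-1.0, -0.002, 0.029, 0.049], [0.029, 0.113, 0.993, 0.878], [0.0, 0.0, 0.0, 1.0]] ['img', 'mtx', 'cam_to_world']
{'clock': 0.1, 'q': array([ 1.20777484,  0.68987932, -0.19451746,  1.56623641,  0.15731021,
        0.90249301, -0.21507815]), 'qd': array([-0.00084396, -0.00099003,  0.00016755, -0.00291437,  0.00101001,
       -0.00052458,  0.00029437]), 'joint_torque': array([-2.96604820e-03, -5.28499174e+01, -1.27132941e+00, -1.53835684e+01,
       -5.25315839e-02,  1.99581518e-03,  7.49242554e-05]), 'tool_pos': array([ 0.24129423, -0.57593299,  0.2380041 ]), 'eef_rot': array([ 9.80370696e-01,  1.97161452e-01, -2.23032112e-04, -7.81069811e-04]), 'contact_force': array([-0.14910024, -0.35040003,  0.18070448]), 'moment': array([ 0.0431194 ,  0.01769558, -0.01378655]), 'finger_force': 0.0, 'opening': 0.9998990137581255}
```

View pics/scene0.png

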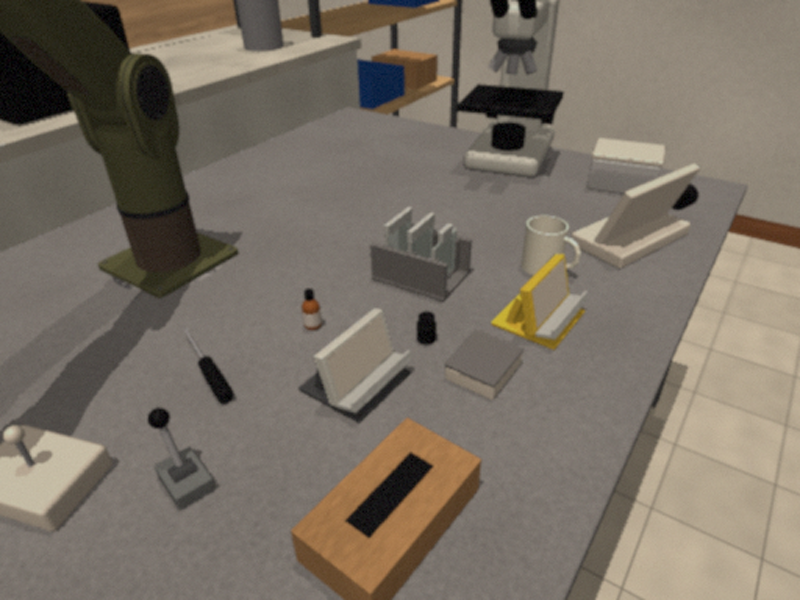

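View pics/top0.png

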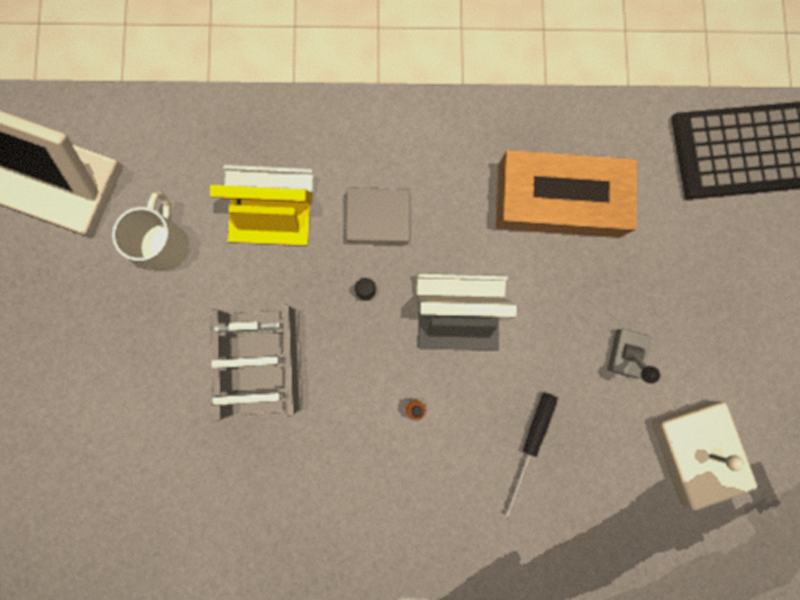

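The scene view has the rack at (420,260), the dark-easel panel at (355,365), a yellow look-alike at (540,305), and the lever with the black knob at (160,418)/(185,480). A second lever with a pale knob, at (20,440), is not the one wanted. In the top view the three plates are at (248,327), (245,362) and (245,399). The top one seems to have the short grip, so I'll enlarge to check.

```bash
python3 - <<'E'
from h import *
import pickle
d=pickle.load(open('s0.pkl','rb'))
t=d['top']['img'][:,:,::-1];s=d['scene']['img'][:,:,::-1]
def c(im,u0,v0,w,h,W,H): return cv2.resize(im[v0:v0+h,u0:u0+w],(W,H),interpolation=cv2.INTER_CUBIC)
# 400x300 tiles ; scale 5
A=c(t,125,190,80,60,400,300)   # rack top
B=c(s,230,125,80,60,400,300)  # rack scene
C=c(t,258,168,80,60,400,300) # panel top
D=c(s,190,195,80,75,400,300)
cv2.imwrite('pics/crop1.png',np.vstack([np.hstack([A,B]),np.hstack([C,D])]))
E=c(t,375,200,80,60,400,300);F=c(s,80,255,80,75,400,300)
cv2.imwrite('pics/crop2.png',np.hstack([E,F]))
E
```

```text
(no output)
```

View pics/crop1.png

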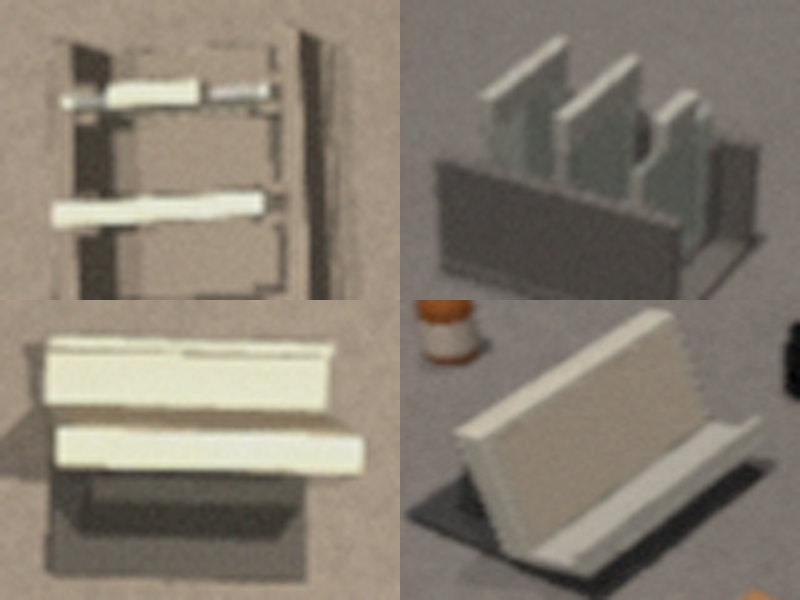

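View pics/crop2.png

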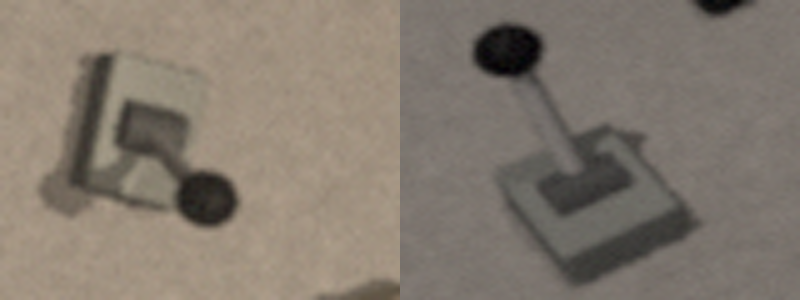

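The short-grip plate is the farthest one in the rack. At crop (153,94) in the top view its white bar covers only the middle of its edge, and in the scene it is the narrow bar at crop (678,105) with shoulders; the other two bars run the full width. The panel is the white one on the dark easel, not the yellow one. The black-knobbed lever leans towards the robot, so it has to be tipped in world +x. Next I measure.

```bash
python3 - <<'E'
from h import *
import pickle
d=pickle.load(open('s0.pkl','rb'))
def comps(n,u0,v0,w,h,lo,minA=60,inv=False,k=4):
    im=d[n]['img'][v0:v0+h,u0:u0+w]
    g=cv2.resize(im,None,fx=k,fy=k,interpolation=cv2.INTER_CUBIC).max(2).astype(int)
    m=((g<lo) if inv else (g>lo)).astype(np.uint8)
    nn,L,st,ce=cv2.connectedComponentsWithStats(m)
    out=[]
    for i in range(1,nn):
        if st[i,4]<minA*k: continue
        cs,_=cv2.findContours((L==i).astype(np.uint8),0,2)
        b=cv2.boxPoints(cv2.minAreaRect(cs[0]))
        f=lambda p:(np.asarray(p)+.5)/k-.5+[u0,v0]
        out.append((f(ce[i]),f(b),st[i,4]/k**2))
    return out
S=d['scene'];T=d['top']
print('rack top');
for c,b,a in comps('top',125,190,80,85,205,10): 
    print(c.round(1),a.round(),b.round(1).tolist())
    P=np.array([onz(T,*p,0.12) for p in b]);print(P[:,:2].round(4).tolist())
print('rack scene')
for th in (165,180):
  for c,b,a in comps('scene',230,125,80,60,th,4): print(c.round(1),a.round(1),b.round(1).tolist())
print('panel top')
for c,b,a in comps('top',258,168,80,60,200,10): print(c.round(1),a.round(1),b.round(1).tolist())
print('knob')
kt=comps('top',400,225,40,30,50,10,True);ks=comps('scene',90,255,25,25,50,10,True)
for x in(kt,ks):
  for c,b,a in x: print(c.round(1),a)
p,e=tri(T,kt[0][0],S,ks[0][0]);print('knob',p.round(4),e)
cv=lambda o,x,y,sx,sy:(o[0]+(x+.5)/sx-.5,o[1]+(y+.5)/sy-.5)
# manual points panel: top tile C(258,168), scene tile D (190,195) sx5 sy4
C=lambda x,y:cv((258,168),x,y-300,5,5)
D=lambda x,y:cv((190,195),x-400,y-300,5,4)
for nm,a,b in[('top face edge L/left',C(57,427),D(672,312)),('lip far top right',C(333,346),D(462,436))]: pass
# in scene: left end (470,436) is y<0 end (image right in top)
for nm,a,b in[('toprear? y- front top corner',C(362,437),D(480,438)),('y+ front top',C(58,427),D(672,315)),('lip outer y-',C(333,347),D(590,575)),('lip outer y+',C(48,337),D(765,420)),('ledge/face y+',C(48,400),D(712,418))]:
    p,e=tri(T,a,S,b);print(nm,p.round(4),round(e,4))
# lever base top corners E tile (375,200) s5; F tile(80,255) sx5 sy4
Ee=lambda x,y:cv((375,200),x,y,5,5);F=lambda x,y:cv((80,255),x-400,y,5,4)
for q in[(117,52),(210,72),(98,185),(188,208)]: print('base top',onz(T,*Ee(*q),.025).round(4))
for q in[(498,172),(608,127),(692,215),(575,268)]: print('base top sc',onz(S,*F(*q),.025).round(4))
E
```

```text
rack top
[155.1 208.1] 63.0 [[146.3, 206.2], [163.6, 205.6], [163.7, 209.8], [146.4, 210.4]]
[[0.5309, 0.2544], [0.5321, 0.2171], [0.5228, 0.2166], [0.5217, 0.2539]]
[155.8 231.4] 153.0 [[135.0, 230.4], [176.6, 228.0], [176.8, 232.3], [135.2, 234.8]]
[[0.4788, 0.277], [0.4836, 0.1882], [0.4743, 0.1875], [0.4696, 0.2761]]
[157.2 255. ] 155.0 [[135.8, 254.1], [177.6, 251.6], [177.8, 255.8], [136.0, 258.4]]
[[0.4285, 0.2737], [0.4333, 0.1851], [0.4244, 0.1844], [0.4196, 0.2729]]
rack scene
[254.4 138.1] 27.1 [[246.7, 143.0], [261.2, 131.8], [262.3, 133.1], [247.7, 144.3]]
[269.1 141.9] 28.9 [[261.6, 147.1], [275.3, 135.4], [276.5, 136.8], [262.8, 148.5]]
[284.5 145.6] 14.0 [[280.8, 147.4], [287.1, 142.2], [288.4, 143.7], [282.0, 148.9]]
[273.9 138.1] 1.1 [[273.0, 138.5], [274.4, 137.1], [274.8, 137.5], [273.4, 138.9]]
[265.8 144.8] 3.8 [[263.1, 146.6], [267.6, 142.8], [268.1, 143.5], [263.7, 147.3]]
panel top
[295.4 182.5] 666.6 [[266.9, 187.9], [267.2, 175.0], [324.2, 176.6], [323.8, 189.5]]
[299.7 197.5] 432.5 [[269.2, 200.6], [269.4, 192.8], [330.0, 194.4], [329.8, 202.2]]
knob
[415.3 239.2] 64.625
[101.2 267.4] 126.1875
knob [ 0.4553 -0.3464  0.0944] 0.0005503258435089428
toprear? y- front top corner [ 0.5564 -0.153   0.0995] 0.0002
y+ front top [ 0.5609 -0.0151  0.0989] 0.001
lip outer y- [ 0.6105 -0.1566  0.0287] 0.0055
lip outer y+ [ 0.6123 -0.0148  0.04  ] 0.0014
ledge/face y+ [ 0.5822 -0.0157  0.0285] 0.0003
base top [ 0.5257 -0.3418  0.025 ]
base top [ 0.5156 -0.3882  0.025 ]
base top [ 0.4601 -0.3288  0.025 ]
base top [ 0.4486 -0.3731  0.025 ]
base top sc [ 0.451  -0.3693  0.025 ]
base top sc [ 0.4649 -0.3254  0.025 ]
base top sc [ 0.5368 -0.3437  0.025 ]
base top sc [ 0.523  -0.3889  0.025 ]
```

```bash
cat >> h.py <<'E'
from scipy.spatial.transform import Rotation as Ro
def tool(yaw,t=0.):   # tool y along plate normal at yaw, tilted up by t
    c,s=np.cos,np.sin
    x=np.array([c(t)*c(yaw),c(t)*s(yaw),s(t)]);y=np.array([-s(yaw),c(yaw),0]);z=np.cross(x,y)
    return np.c_[y,x,-z]
def plan(wps,start=None):
    """wps: (pos,R) list; prints scaled shift+turn of each from the one before"""
    st=r.get_state()
    p,R=start or (np.array(st['tool_pos']),Ro.from_quat(st['eef_rot']).as_matrix())
    for q,Q in wps:
        q=np.array(q);s=R.T@(q-p)/.15; w=Ro.from_matrix(R.T@Q).as_rotvec()/(np.pi/2)
        print('shift',s.round(3).tolist(),'turn',w.round(3).tolist(),'OVER' if abs(s).max()>1 else '')
        p,R=q,Q
E
python3 - <<'E'
from h import *
import pickle
d=pickle.load(open('s0.pkl','rb'));S=d['scene'];T=d['top']
for a,b in[((155.1,208.1),(284.5,145.6)),((155.8,231.4),(269.1,141.9)),((157.2,255.),(254.4,138.1))]:
    p,e=tri(T,a,S,b);print('grip',p.round(4),round(e,4), onz(T,*a,.12).round(4),onz(S,*b,.12).round(4))
for nm,q,z in[('top front',[(269.4,192.8),(330,194.4)],.1013),('lip outer',[(267.2,175),(324.2,176.6)],.0424)]:
    P=np.array([onz(T,*a,z) for a in q]);print(nm,P.round(4).tolist(),P.mean(0).round(4),np.arctan2(-(P[0]-P[1])[0],(P[0]-P[1])[1]).round(4))
R1=tool(.058); R0=tool(-.6)
plan([((.37,-.42,.25),tool(-.8)),((.49,-.26,.25),tool(-.4)),((.54,-.08,.25),tool(-.1)),((.55,.09,.25),R1),((.527,.236,.20),R1)])
E
```

```text
grip [0.5263 0.2352 0.1189] 0.001 [0.5267 0.2353 0.12  ] [0.527 0.233 0.12 ]
grip [0.476  0.2326 0.1179] 0.0012 [0.4765 0.2325 0.12  ] [0.4777 0.2288 0.12  ]
grip [0.4262 0.2286 0.1185] 0.0002 [0.4263 0.2283 0.12  ] [0.4278 0.226  0.12  ]
top front [[0.5615, -0.0151, 0.1013], [0.5575, -0.1526, 0.1013]] [ 0.5595 -0.0839  0.1013] -0.0287
lip outer [[0.6113, -0.0151, 0.0424], [0.6073, -0.155, 0.0424]] [ 0.6093 -0.085   0.0424] -0.0291
shift [1.193, -0.627, -0.079] turn [-0.001, -0.0, -0.238] OVER
shift [1.317, -0.208, 0.0] turn [0.0, 0.0, -0.255] OVER
shift [1.235, -0.16, 0.0] turn [0.0, 0.0, -0.191] OVER
shift [1.134, -0.047, 0.0] turn [0.0, 0.0, -0.101] OVER
shift [0.981, -0.097, 0.333] turn [0.0, 0.0, 0.0]
```

```bash

python3 -m pendant '[0.36,0.3,-0.2,-0.03,0,0,-0.08, 0.36,0.7,-0.4,-0.06,0,0,-0.16, 0.36,1,-0.6,-0.08,0,0,-0.24, 0.36,1,-0.6,-0.08,0,0,-0.24, 0.36,1,-0.6,-0.08,0,0,-0.24]' 30
python3 -m pendant '[0.36,0.3,-0.1,0,0,0,-0.08, 0.36,0.7,-0.15,0,0,0,-0.16, 0.36,1,-0.2,0,0,0,-0.255, 0.36,1,-0.2,0,0,0,-0.255, 0.36,1,-0.2,0,0,0,-0.255]'
python3 -m pendant '[0.36,0.3,0,0,0,0,-0.06, 0.36,0.7,0,0,0,0,-0.12, 0.36,1,0,0,0,0,-0.19, 0.36,1,0,0,0,0,-0.19, 0.36,1,0,0,0,0,-0.19]'
python3 -m pendant '[0.36,0.3,0.07,0,0,0,-0.04, 0.36,0.7,0.14,0,0,0,-0.08, 0.36,1,0.2,0,0,0,-0.1, 0.36,1,0.2,0,0,0,-0.1]'
python3 -m pendant '[0.36,0.3,0,0,0,0,0, 0.36,0.7,0,0,0,0,0, 0.36,1,0,0,0,0,0, 0.36,1,0,0,0,0,0, 0.36,1,0,0,0,0,0]'
python3 -c "
from h import *
R=tool(.058)
plan([((.5266,.2353,.16),R),((.5266,.2353,.095),R)])"
```

```text
clock: 0.6
tool_pos: [0.3487, -0.431, 0.251]
eef_rot: [0.925, 0.381, 0.001, -0.001]
contact_force: [0.4, 0.5, -0.1]
opening: 0.571
finger_force: 0.0
clock: 1.1
tool_pos: [0.4319, -0.3088, 0.2505]
eef_rot: [0.832, 0.555, -0.0, -0.0]
contact_force: [-0.3, -1.3, -0.5]
opening: 0.36
finger_force: 0.0
clock: 1.6
tool_pos: [0.489, -0.1721, 0.2505]
eef_rot: [0.742, 0.671, -0.001, 0.0]
contact_force: [0.2, -1.2, 0.1]
opening: 0.362
finger_force: 0.0
clock: 2.0
tool_pos: [0.5353, -0.0209, 0.251]
eef_rot: [0.685, 0.729, 0.002, -0.0]
contact_force: [-1.0, -0.0, 0.2]
opening: 0.357
finger_force: 0.0
clock: 2.5
tool_pos: [0.5255, 0.1232, 0.2504]
eef_rot: [0.687, 0.727, -0.001, 0.001]
contact_force: [-0.5, 0.1, 0.5]
opening: 0.36
finger_force: 0.0
shift [0.747, 0.05, 0.601] turn [-0.0, 0.001, -0.001] 
shift [0.0, 0.0, 0.433] turn [0.0, 0.0, 0.0]
```

```bash

python3 -m pendant '[0.36,0.25,0.02,0.1,0,0,0, 0.36,0.5,0.04,0.2,0,0,0, 0.36,0.747,0.05,0.35,0,0,0, 0.36,0.747,0.05,0.5,0,0,0, 0.36,0.747,0.05,0.6,0,0,0, 0.36,0.747,0.05,0.6,0,0,0, 0.36,0.747,0.05,0.6,0,0,0]'
python3 -c "
from h import *
R=tool(.058)
plan([((.5266,.2353,.095),R)])
S=snap('scene');T=snap('top')
c=lambda im,u,v:cv2.resize(im[v:v+90,u:u+80,::-1],(400,450),interpolation=cv2.INTER_CUBIC)
cv2.imwrite('pics/hov.png',np.hstack([c(T['img'],120,185),c(S['img'],230,95)]))"
```

```text
clock: 3.2
tool_pos: [0.5273, 0.234, 0.1606]
eef_rot: [0.688, 0.726, -0.001, 0.001]
contact_force: [-0.1, -0.2, 0.1]
opening: 0.355
finger_force: 0.0
shift [0.01, -0.004, 0.437] turn [0.0, 0.002, -0.003]
```

View pics/hov.png

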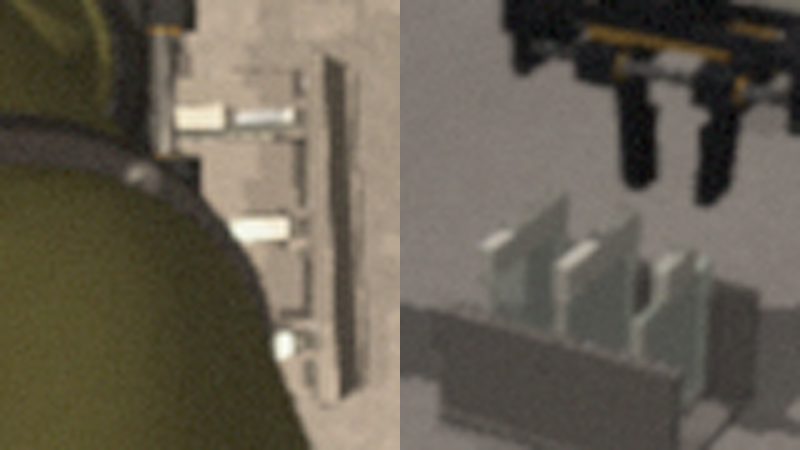

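The fingers, at crop (640,185) and (712,200), straddle the short grip at (678,262), so I descend and close.

```bash

python3 -m pendant '[0.36,0,0,0.1,0,0,0, 0.36,0.01,0,0.2,0,0,0, 0.36,0.01,0,0.3,0,0,0, 0.36,0.01,0,0.38,0,0,0, 0.36,0.01,0,0.435,0,0,0, 0.36,0.01,0,0.435,0,0,0, 0.36,0.01,0,0.435,0,0,0]'
python3 -m pendant '[0.2,0,0,0,0,0,0, 0.2,0,0,0,0,0,0, 0.1,0,0,0,0,0,0, 0.05,0,0,0,0,0,0, 0.05,0,0,0,0,0,0, 0.05,0,0,0,0,0,0]' 20
python3 -m pendant '[0.05,0,0,0,0,0,0,0.05,0,0,0,0,0,0]' 30
```

```text
clock: 4.0
tool_pos: [0.5262, 0.2391, 0.0958]
eef_rot: [0.686, 0.728, 0.0, 0.0]
contact_force: [0.4, -0.5, 1.2]
opening: 0.357
finger_force: 0.0
clock: 4.6
tool_pos: [0.5263, 0.2392, 0.0958]
eef_rot: [0.686, 0.728, 0.0, 0.0]
contact_force: [0.2, 0.4, 2.7]
opening: 0.11
finger_force: 20.0
clock: 4.8
tool_pos: [0.5263, 0.2392, 0.0958]
eef_rot: [0.686, 0.728, 0.0, 0.0]
contact_force: [1.8, -0.3, 4.6]
opening: 0.11
finger_force: 30.0
```

```bash

python3 -m pendant '[0.05,0,0,-0.03,0,0,0, 0.05,0,0,-0.08,0,0,0, 0.05,0,0,-0.15,0,0,0, 0.05,0,0,-0.22,0,0,0, 0.05,0,0,-0.3,0,0,0, 0.05,0,0,-0.4,0,0,0, 0.05,0,0,-0.5,0,0,0, 0.05,0,0,-0.6,0,0,0, 0.05,0,0,-0.7,0,0,0, 0.05,0,0,-0.8,0,0,0, 0.05,0,0,-0.9,0,0,0, 0.05,0,0,-0.95,0,0,0]'
python3 -m pendant '[0.05,0,0,0,0,0,0, 0.05,0,0,0,0,0,0]'
python3 - <<'E'
from h import *
S=snap('scene');T=snap('top')
c=lambda im,u,v:cv2.resize(im[v:v+90,u:u+80,::-1],(400,450),interpolation=cv2.INTER_CUBIC)
cv2.imwrite('pics/lift.png',np.hstack([c(T['img'],120,185),c(S['img'],230,75)]))
E
```

```text
clock: 6.0
tool_pos: [0.5258, 0.2394, 0.2399]
eef_rot: [0.686, 0.728, 0.001, 0.0]
contact_force: [-0.6, 1.1, -2.6]
opening: 0.112
finger_force: 30.0
clock: 6.2
tool_pos: [0.5254, 0.2388, 0.2377]
eef_rot: [0.686, 0.728, -0.0, -0.0]
contact_force: [0.2, -0.6, -1.6]
opening: 0.106
finger_force: 30.0
```

View pics/lift.png

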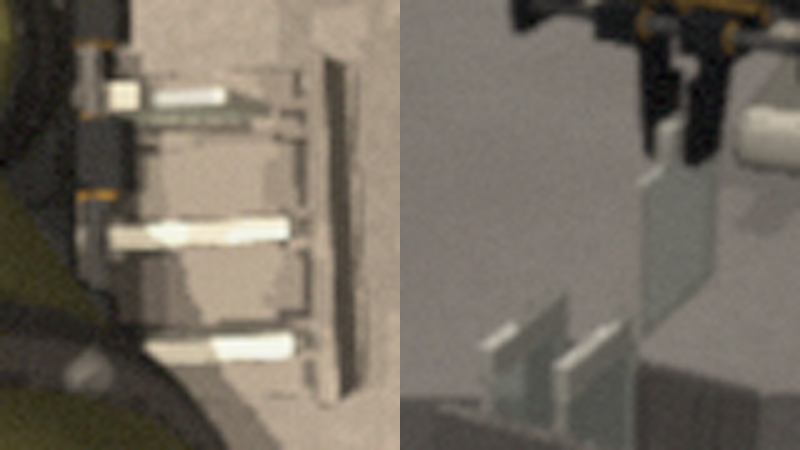

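The plate is clear of the rack, held upright between the fingers (crop (680,230)), and both long-grip plates are still in it (crop (145,230) and (145,347)). Next I measure where the plate sits in the gripper and plan the carry.

```bash
python3 - <<'E'
from h import *
S=snap('scene');T=snap('top')
a=(120+225.5/5-.5,185+97.5/5-.5);b=(230+241/5-.5,75+184/5-.5)
p,e=tri(T,a,S,b);print('y- top corner tri',p.round(4),round(e,4),onz(T,*a,.24).round(4))
O=np.array([.5796,-.0845,.024]);R=tool(-.029,.26)
def tgt(dx,dy,h): return O+R@np.array([dy+.0038,dx,-(.0878+h)])
P1=tgt(.012,0,.09);P2=tgt(.012,0,.015);P3=tgt(.012,0,.003)
print(P1,P2)
plan([((.53,.10,.2377),tool(.03)),((.545,-.03,.235),tool(-.029,.1)),(P1,R),(P2,R),(P3,R)])
E
```

```text
y- top corner tri [0.5272 0.1892 0.2397] 0.0012 [0.5267 0.1888 0.24  ]
[ 0.54561229 -0.07971248  0.1989091 ] [ 0.56488522 -0.08027155  0.12642986]
shift [-0.925, -0.024, -0.002] turn [-0.001, 0.0, 0.019] 
shift [-0.869, 0.074, 0.018] turn [-0.064, -0.002, 0.038] 
shift [-0.331, -0.01, 0.241] turn [-0.102, -0.0, 0.0] 
shift [-0.0, -0.0, 0.5] turn [0.0, 0.0, 0.0] 
shift [0.0, 0.0, 0.08] turn [0.0, 0.0, 0.0]
```

```bash

python3 -m pendant '[0.05,-0.06,0,0,0,0,0, 0.05,-0.18,0,0,0,0,0, 0.05,-0.34,-0.01,0,0,0,0.01, 0.05,-0.5,-0.01,0,0,0,0.01, 0.05,-0.65,-0.02,0,0,0,0.02, 0.05,-0.78,-0.02,0,0,0,0.02, 0.05,-0.88,-0.02,0,0,0,0.02, 0.05,-0.925,-0.02,0,0,0,0.02]'
python3 -m pendant '[0.05,-0.1,0.01,0,0,0,0, 0.05,-0.24,0.02,0,-0.01,0,0.01, 0.05,-0.4,0.03,0,-0.02,0,0.02, 0.05,-0.55,0.05,0.01,-0.03,0,0.03, 0.05,-0.68,0.06,0.02,-0.04,0,0.038, 0.05,-0.79,0.07,0.02,-0.05,0,0.038, 0.05,-0.87,0.075,0.02,-0.064,0,0.038, 0.05,-0.87,0.075,0.02,-0.064,0,0.038]'
python3 - <<'E'
from h import *
O=np.array([.5796,-.0845,.024]);R=tool(-.029,.26)
def tgt(dx,dy,h): return O+R@np.array([dy+.0043,dx,-(.0878+h)])
plan([(tgt(.012,0,.09),R)])
E
```

```text
clock: 7.2
tool_pos: [0.5311, 0.098, 0.2377]
eef_rot: [0.698, 0.716, -0.001, 0.0]
contact_force: [-0.4, 0.1, -2.1]
opening: 0.11
finger_force: 30.0
clock: 8.0
tool_pos: [0.5453, -0.0321, 0.2347]
eef_rot: [0.718, 0.694, 0.035, 0.035]
contact_force: [-0.3, -0.3, -2.8]
opening: 0.109
finger_force: 30.0
shift [-0.314, -0.01, 0.238] turn [-0.102, -0.0, -0.004]
```

```bash

python3 -m pendant '[0.05,-0.06,0,0.02,-0.02,0,0, 0.05,-0.14,0,0.06,-0.04,0,0, 0.05,-0.22,0,0.1,-0.06,0,0, 0.05,-0.28,0,0.15,-0.08,0,-0.004, 0.05,-0.314,-0.01,0.2,-0.1,0,-0.004, 0.05,-0.314,-0.01,0.238,-0.102,0,-0.004, 0.05,-0.314,-0.01,0.238,-0.102,0,-0.004, 0.05,-0.314,-0.01,0.238,-0.102,0,-0.004, 0.05,-0.314,-0.01,0.238,-0.102,0,-0.004]'
python3 - <<'E'
from h import *
O=np.array([.5796,-.0845,.024]);R=tool(-.029,.26)
def tgt(dx,dy,h): return O+R@np.array([dy+.0043,dx,-(.0878+h)])
plan([(tgt(.012,0,.012),R),(tgt(.012,0,0),R)])
S=snap('scene');T=snap('top')
c=lambda im,u,v:cv2.resize(im[v:v+115,u:u+100,::-1],(400,460),interpolation=cv2.INTER_CUBIC)
cv2.imwrite('pics/above.png',np.hstack([c(T['img'],240,130),c(S['img'],180,155)]))
E
```

```text
clock: 8.9
tool_pos: [0.5474, -0.076, 0.1996]
eef_rot: [0.71, 0.692, 0.092, 0.093]
contact_force: [-0.1, 0.8, -1.9]
opening: 0.105
finger_force: 30.0
shift [-0.023, -0.013, 0.522] turn [0.001, -0.002, 0.002] 
shift [0.0, 0.0, 0.08] turn [0.0, 0.0, 0.0]
```

View pics/above.png

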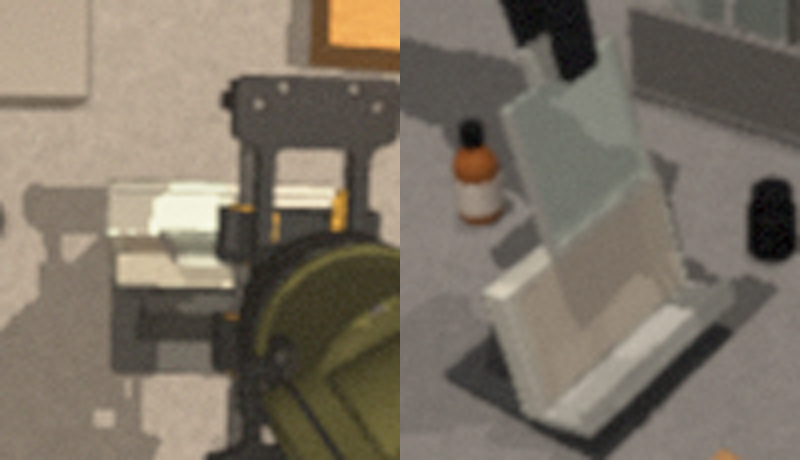

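The plate hangs in front of the face, parallel to it, with its bottom edge from crop (550,255) to (650,190). I lower it, slowly at the end.

```bash

python3 -m pendant '[0.05,-0.01,-0.01,0.04,0,0,0, 0.05,-0.02,-0.013,0.1,0,0,0, 0.05,-0.02,-0.013,0.18,0,0,0, 0.05,-0.02,-0.013,0.26,0,0,0, 0.05,-0.02,-0.013,0.34,0,0,0, 0.05,-0.02,-0.013,0.42,0,0,0, 0.05,-0.02,-0.013,0.48,0,0,0, 0.05,-0.02,-0.013,0.52,0,0,0, 0.05,-0.02,-0.013,0.52,0,0,0, 0.05,-0.02,-0.013,0.52,0,0,0]'
python3 -m pendant '[0.05,0,0,0.007,0,0,0, 0.05,0,0,0.014,0,0,0, 0.05,0,0,0.02,0,0,0, 0.05,0,0,0.027,0,0,0, 0.05,0,0,0.034,0,0,0, 0.05,0,0,0.04,0,0,0, 0.05,0,0,0.047,0,0,0, 0.05,0,0,0.053,0,0,0,0.05,0,0,0.053,0,0,0]'
python3 - <<'E'
from h import *
O=np.array([.5796,-.0845,.024]);R=tool(-.029,.26)
def tgt(dx,dy,h): return O+R@np.array([dy+.0043,dx,-(.0878+h)])
plan([(tgt(.012,0,0),R),(tgt(.0025,0,0),R)])
E
```

```text
clock: 10.0
tool_pos: [0.5646, -0.0801, 0.1233]
eef_rot: [0.71, 0.692, 0.091, 0.092]
contact_force: [-0.8, -0.4, -1.4]
opening: 0.117
finger_force: 30.0
clock: 10.9
tool_pos: [0.5666, -0.0801, 0.1154]
eef_rot: [0.71, 0.692, 0.091, 0.092]
contact_force: [0.8, -0.1, -1.5]
opening: 0.111
finger_force: 30.0
shift [0.002, 0.008, 0.026] turn [0.0, -0.002, 0.002] 
shift [-0.0, -0.063, -0.0] turn [0.0, 0.0, 0.0]
```

```bash

python3 -m pendant '[0.05,0,0,0.007,0,0,0, 0.05,0,0,0.013,0,0,0, 0.05,0,0,0.013,0,0,0]'
python3 -m pendant '[0.05,0,-0.02,0,0,0,0, 0.05,0,-0.04,0,0,0,0, 0.05,0,-0.04,0,0,0,0]'
python3 -m pendant '[0.05,0,0,0.005,0,0,0, 0.05,0,0,0.01,0,0,0, 0.05,0,0,0.01,0,0,0]'
```

```text
clock: 11.2
tool_pos: [0.5671, -0.0802, 0.1136]
eef_rot: [0.71, 0.692, 0.091, 0.092]
contact_force: [-0.5, 0.6, -1.6]
opening: 0.112
finger_force: 30.0
clock: 11.5
tool_pos: [0.561, -0.0801, 0.1121]
eef_rot: [0.71, 0.692, 0.091, 0.092]
contact_force: [0.6, -1.0, -2.0]
opening: 0.11
finger_force: 30.0
clock: 11.8
tool_pos: [0.5618, -0.08, 0.1107]
eef_rot: [0.71, 0.692, 0.091, 0.092]
contact_force: [-0.5, 1.2, -2.1]
opening: 0.107
finger_force: 30.0
```

```bash

python3 -m pendant '[0.05,0,0,0.005,0,0,0, 0.05,0,0,0.01,0,0,0, 0.05,0,0,0.01,0,0,0]'
python3 -c "
from h import *
O=np.array([.5796,-.0845,.024]);R=tool(-.029,.26);p=r.get_state()['tool_pos'];print('TCP in panel y,x,-z',(R.T@(p-O)).round(4))"
```

```text
clock: 12.1
tool_pos: [0.5622, -0.0798, 0.11]
eef_rot: [0.71, 0.692, 0.092, 0.093]
contact_force: [-2.2, 0.4, 5.5]
opening: 0.11
finger_force: 30.0
TCP in panel y,x,-z [ 0.0042  0.0052 -0.0876]
```

Ledge contact comes exactly where measured. Now I ease the plate back against the face.

```bash

python3 -m pendant '[0.05,0,0,-0.003,0,0,0, 0.05,0,-0.006,-0.003,0,0,0, 0.05,0,-0.013,-0.003,0,0,0, 0.05,0,-0.013,-0.003,0,0,0]'
python3 -m pendant '[0.05,0,-0.004,0,0,0,0, 0.05,0,-0.008,0,0,0,0, 0.05,0,-0.008,0,0,0,0]'
python3 -c "
from h import *
O=np.array([.5796,-.0845,.024]);R=tool(-.029,.26);p=r.get_state()['tool_pos'];print('TCP in panel y,x,-z',(R.T@(p-O)).round(4))"
```

```text
clock: 12.5
tool_pos: [0.5611, -0.0798, 0.1098]
eef_rot: [0.71, 0.692, 0.092, 0.093]
contact_force: [0.3, 0.5, 2.7]
opening: 0.112
finger_force: 30.0
clock: 12.8
tool_pos: [0.5601, -0.0798, 0.1095]
eef_rot: [0.71, 0.692, 0.092, 0.093]
contact_force: [1.1, -0.2, 2.6]
opening: 0.112
finger_force: 30.0
TCP in panel y,x,-z [ 0.0041  0.0031 -0.0877]
```

```bash

python3 -m pendant '[0.05,0,-0.004,0,0,0,0, 0.05,0,-0.008,0,0,0,0, 0.05,0,-0.008,0,0,0,0]'
python3 -c "
from h import *
O=np.array([.5796,-.0845,.024]);R=tool(-.029,.26);p=r.get_state()['tool_pos'];print('TCP in panel y,x,-z',(R.T@(p-O)).round(4))
S=snap('scene')
cv2.imwrite('pics/seat.png',cv2.resize(S['img'][170:270,180:300,::-1],(720,600),interpolation=cv2.INTER_CUBIC))"
```

```text
clock: 13.1
tool_pos: [0.5598, -0.0798, 0.1094]
eef_rot: [0.71, 0.692, 0.093, 0.094]
contact_force: [3.5, 0.0, 3.4]
opening: 0.11
finger_force: 30.0
TCP in panel y,x,-z [ 0.0041  0.0027 -0.0877]
```

View pics/seat.png

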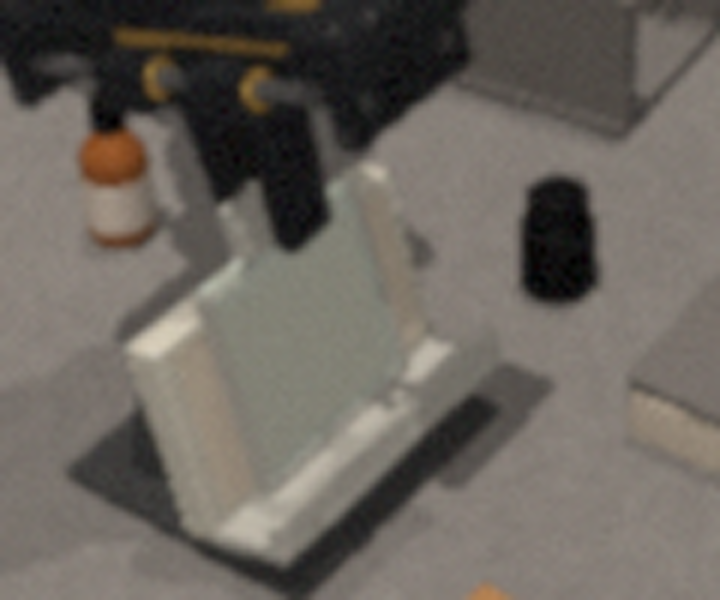

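The plate stands on the ledge against the face, about central. I release and withdraw.

```bash

python3 -m pendant '[0.05,0,0,0,0,0,0, 0.05,0,0,0,0,0,0]' 5
python3 -m pendant '[0.14,0,0,0,0,0,0, 0.2,0,0,0,0,0,0, 0.3,0,0,0,0,0,0, 0.3,0,0,0,0,0,0, 0.3,0,0,0,0,0,0]'
python3 -m pendant '[0.3,0,0,-0.05,0,0,0, 0.3,0,0,-0.13,0,0,0, 0.3,0,0,-0.25,0,0,0, 0.3,0,0,-0.4,0,0,0, 0.3,0,0,-0.6,0,0,0, 0.3,0,0,-0.8,0,0,0, 0.3,0,0,-0.9,0,0,0, 0.3,0,0,-0.9,0,0,0]'
python3 - <<'E'
from h import *
# base frame of lever and tool goals: knob pushing
b=np.array([.490,-.358]);yaw=-.2
k=np.array([np.cos(yaw),np.sin(yaw)])
print('knob off',b-.0384*k,'on',b+.0384*k)
R=tool(yaw+np.pi/2); print('toolx',R[:,0])
R=tool(yaw)
plan([((.48,-.20,.25),tool(-.1,.1)),((.40,-.31,.25),R),((*(b-.09*k),.15),R),((*(b-.09*k),.085),R)])
S=snap('scene');T=snap('top')
import pickle;pickle.dump((S,T),open('s1.pkl','wb'))
c=lambda im,u,v:cv2.resize(im[v:v+115,u:u+100,::-1],(400,460),interpolation=cv2.INTER_CUBIC)
cv2.imwrite('pics/rel.png',np.hstack([c(T['img'],240,130),c(S['img'],180,155)]))
E
```

```text
clock: 13.35
tool_pos: [0.5597, -0.0798, 0.1094]
eef_rot: [0.71, 0.692, 0.093, 0.093]
contact_force: [5.3, -0.8, 3.7]
opening: 0.114
finger_force: 5.0
clock: 13.85
tool_pos: [0.5568, -0.0801, 0.1081]
eef_rot: [0.71, 0.692, 0.091, 0.092]
contact_force: [0.1, 0.6, 0.4]
opening: 0.302
finger_force: 0.0
clock: 14.65
tool_pos: [0.5232, -0.0796, 0.2406]
eef_rot: [0.71, 0.692, 0.092, 0.094]
contact_force: [-0.2, -0.3, 0.6]
opening: 0.305
finger_force: 0.0
knob off [ 0.45236544 -0.3503711 ] on [ 0.52763456 -0.3656289 ]
toolx [-0.98006658  0.19866933  0.        ]
shift [-0.81, -0.241, -0.131] turn [0.104, -0.009, 0.046] 
shift [-0.783, -0.455, -0.046] turn [0.064, -0.003, 0.064] 
shift [-0.194, 0.052, 0.667] turn [0.0, 0.0, 0.0] 
shift [0.0, 0.0, 0.433] turn [0.0, 0.0, 0.0]
```

View pics/rel.png

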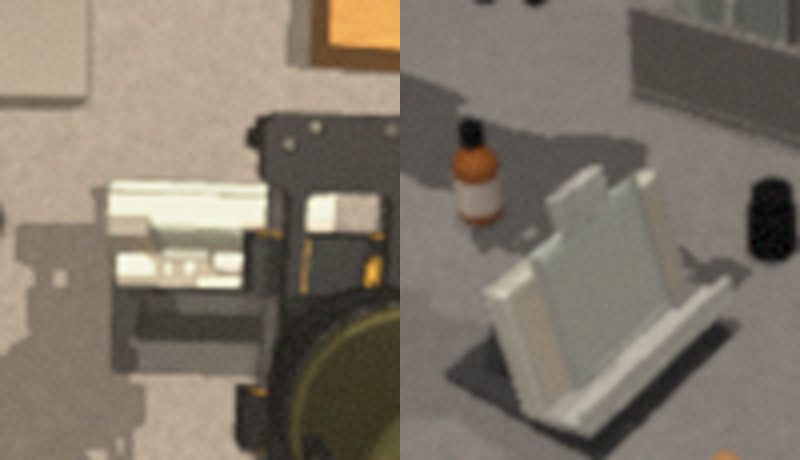

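The plate has seated flat on the panel, released. Now to the lever, with the fingers shut on the way.

```bash

python3 -m pendant '[0.3,-0.2,-0.06,-0.04,0.02,0,0.01, 0.1,-0.45,-0.12,-0.08,0.05,0,0.02, 0,-0.7,-0.2,-0.12,0.08,-0.01,0.04, 0,-0.81,-0.24,-0.13,0.104,-0.01,0.046, 0,-0.81,-0.24,-0.13,0.104,-0.01,0.046,0,-0.81,-0.24,-0.13,0.104,-0.01,0.046]' 20
python3 -m pendant '[0,-0.2,-0.12,-0.01,0.02,0,0.02, 0,-0.45,-0.25,-0.02,0.04,0,0.04, 0,-0.7,-0.4,-0.04,0.06,0,0.06, 0,-0.783,-0.455,-0.046,0.064,0,0.064, 0,-0.783,-0.455,-0.046,0.064,0,0.064,0,-0.783,-0.455,-0.046,0.064,0,0.064]'
python3 - <<'E'
from h import *
b=np.array([.490,-.358]);yaw=-.2;k=np.array([np.cos(yaw),np.sin(yaw)]);R=tool(yaw)
plan([((*(b-.09*k),.15),R),((*(b-.09*k),.085),R)])
S=snap('scene');T=snap('top')
def knob(s,u,v,w):
    g=s['img'][v:v+w,u:u+w].max(2)<50; y,x=np.nonzero(g); return (x.mean()+u,y.mean()+v),g.sum()
print(knob(S,90,255,25))
E
```

```text
clock: 15.35
tool_pos: [0.4801, -0.1988, 0.2473]
eef_rot: [0.74, 0.671, 0.033, 0.036]
contact_force: [1.3, 0.6, -0.1]
opening: 0.007
finger_force: 0.0
clock: 15.95
tool_pos: [0.4014, -0.3075, 0.2487]
eef_rot: [0.773, 0.634, 0.001, -0.003]
contact_force: [0.7, 0.5, 0.1]
opening: 0.006
finger_force: 0.0
shift [-0.216, 0.046, 0.657] turn [-0.001, -0.003, 0.002] 
shift [0.0, 0.0, 0.433] turn [0.0, 0.0, 0.0] 
((np.float64(101.23015873015873), np.float64(267.43650793650795)), np.int64(126))
```

```bash

python3 -m pendant '[0,-0.1,0.02,0.1,0,0,0, 0,-0.2,0.04,0.25,0,0,0, 0,-0.2,0.04,0.45,0,0,0, 0,-0.2,0.046,0.65,0,0,0, 0,-0.2,0.046,0.8,0,0,0, 0,-0.2,0.046,0.95,0,0,0, 0,-0.2,0.046,0.98,0,0,0, 0,-0.2,0.046,0.98,0,0,0]'
python3 - <<'E'
from h import *
b=np.array([.490,-.358]);yaw=-.2;k=np.array([np.cos(yaw),np.sin(yaw)]);R=tool(yaw)
b=b+[0,.002]
plan([((*(b-.09*k),.086),R),((*(b+.008*k),.086),R)])
E
```

```text
clock: 16.85
tool_pos: [0.4014, -0.3385, 0.1014]
eef_rot: [0.773, 0.634, 0.001, -0.003]
contact_force: [1.0, -0.5, 0.0]
opening: 0.005
finger_force: 0.0
shift [0.002, 0.003, 0.103] turn [-0.002, -0.003, 0.002] 
shift [-0.0, 0.653, 0.0] turn [0.0, 0.0, 0.0]
```

```bash

python3 -m pendant '[0,0,0,0.05,0,0,0, 0,0,0,0.1,0,0,0, 0,0,0,0.1,0,0,0]'
python3 -m pendant '[0,0,0.06,0,0,0,0, 0,0,0.12,0,0,0,0, 0,0,0.18,0,0,0,0, 0,0,0.24,0,0,0,0, 0,0,0.3,0,0,0,0, 0,0,0.35,0,0,0,0, 0,0,0.4,0,0,0,0, 0,0,0.45,0,0,0,0, 0,0,0.5,0,0,0,0, 0,0,0.55,0,0,0,0, 0,0,0.58,0,0,0,0, 0,0,0.58,0,0,0,0]'
python3 - <<'E'
from h import *
S=snap('scene')
cv2.imwrite('pics/lev.png',cv2.resize(S['img'][215:335,60:180,::-1],(600,600),interpolation=cv2.INTER_CUBIC))
E
```

```text
clock: 17.15
tool_pos: [0.4003, -0.3398, 0.0862]
eef_rot: [0.774, 0.633, 0.0, -0.003]
contact_force: [-0.4, 1.2, -0.6]
opening: 0.002
finger_force: 0.0
clock: 18.35
tool_pos: [0.4868, -0.3569, 0.0862]
eef_rot: [0.774, 0.633, 0.001, -0.002]
contact_force: [0.1, 1.0, -0.8]
opening: 0.006
finger_force: 0.0
```

View pics/lev.png

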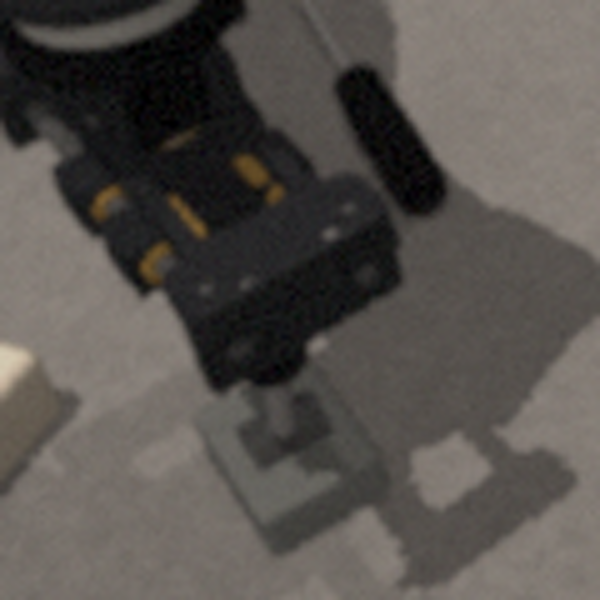

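The knob at crop (270,355) is ahead of the fingers and the lever is partly over, with no stop force yet. I keep pushing in small steps until the stop.

```bash
cat > lev.py <<'E'
from h import *
def ang(s,uv):
    b=np.array([.490,-.356]);yaw=-.2;k=np.array([np.cos(yaw),np.sin(yaw),0]);n=np.array([-k[1],k[0],0])
    o,d=ray(s,*uv);p=o+d*(n@(np.array([*b,.022])-o))/(n@d);w=p-[*b,.022]
    return np.arctan2(w@k,w[2]).round(3),np.hypot(w@k,w[2]).round(4),p.round(4)
E
python3 -c "
from lev import *
S=snap('scene');print(ang(S,(101.2,267.4)),ang(S,(113.6,285.6)))"
python3 -m pendant '[0,0,0.02,0,0,0,0, 0,0,0.04,0,0,0,0, 0,0,0.06,0,0,0,0, 0,0,0.08,0,0,0,0, 0,0,0.08,0,0,0,0]'
python3 -m pendant '[0,0,0.015,0,0,0,0, 0,0,0.03,0,0,0,0, 0,0,0.03,0,0,0,0]'
python3 -m pendant '[0,0,0.015,0,0,0,0, 0,0,0.03,0,0,0,0, 0,0,0.03,0,0,0,0]'
```

```text
(np.float64(-0.315), np.float64(0.0854), array([ 0.4641, -0.3507,  0.1032])) (np.float64(0.225), np.float64(0.0645), array([ 0.5041, -0.3589,  0.0849]))
clock: 18.95
tool_pos: [0.4979, -0.3595, 0.0862]
eef_rot: [0.774, 0.633, 0.0, -0.003]
contact_force: [-1.0, 0.5, -0.6]
opening: 0.004
finger_force: 0.2
clock: 19.25
tool_pos: [0.4984, -0.3597, 0.086]
eef_rot: [0.774, 0.633, -0.002, -0.005]
contact_force: [-8.7, 2.7, 7.2]
opening: 0.006
finger_force: 4.8
clock: 19.55
tool_pos: [0.4987, -0.3598, 0.0859]
eef_rot: [0.774, 0.633, -0.005, -0.009]
contact_force: [-18.1, 5.1, 13.8]
opening: 0.007
finger_force: 9.8
```

The stop is reached exactly where expected (0.498 m, 18 N). I back off, rise and check by triangulation.

```bash

python3 -m pendant '[0,0,-0.05,0,0,0,0, 0,0,-0.15,0,0,0,0, 0,0,-0.3,0,0,0,0, 0,0,-0.45,0,0,0,0, 0,0,-0.6,0,0,0,0, 0,0,-0.6,0,0,0,0]'
python3 -m pendant '[0,0,0,-0.2,0,0,0, 0,0,0,-0.5,0,0,0, 0,0,0,-0.8,0,0,0, 0,0,0,-1,0,0,0, 0,0,0,-1,0,0,0, 0,0,0,-1,0,0,0]'
python3 -m pendant '[0,0,-0.3,0,0,0,0, 0,-0.3,-0.5,0,0,0,0, 0,-0.6,-0.5,0,0,0,0, 0,-0.8,-0.5,0,0,0,0, 0,-0.8,-0.5,0,0,0,0, 0,-0.8,-0.5,0,0,0,0]'
python3 - <<'E'
from lev import *
import pickle
d=pickle.load(open('s0.pkl','rb'));S=snap('scene');T=snap('top')
def blobs(s,u,v,w,h):
    m=(s['img'][v:v+h,u:u+w].max(2)<50).astype(np.uint8);n,L,st,c=cv2.connectedComponentsWithStats(m)
    return [((c[i]+[u,v]).round(1).tolist(),int(st[i,4])) for i in range(1,n) if st[i,4]>15]
print('S',blobs(S,85,250,65,80),'T',blobs(T,385,195,60,60))
# expected projections of knob on
k=np.array([.98,-.199]);kn=np.array([*(np.array([.49,-.356])+.0384*k),.092])
print('expected on',proj(S,kn),proj(T,kn))
# change mask of bystanders
for n,s in(('scene',S),('top',T)):
    df=cv2.blur(np.abs(s['img'].astype(int)-d[n]['img']).max(2).astype(np.uint8),(3,3))>40
    nn,L,st,c=cv2.connectedComponentsWithStats(df.astype(np.uint8))
    print(n,[(st[i].tolist()) for i in range(1,nn) if st[i,4]>25])
# grip of plate, top view: bright comps near the panel; plate edges
g=T['img'][160:215,255:345].max(2);m=(g>200).astype(np.uint8);nn,L,st,c=cv2.connectedComponentsWithStats(m)
print([((c[i]+[255,160]).round(1).tolist(),st[i].tolist()) for i in range(1,nn) if st[i,4]>20])
E
```

```text
clock: 20.15
tool_pos: [0.4155, -0.3434, 0.0865]
eef_rot: [0.774, 0.633, -0.001, -0.003]
contact_force: [0.2, -0.1, 0.3]
opening: 0.003
finger_force: 0.0
clock: 20.75
tool_pos: [0.4199, -0.3444, 0.2371]
eef_rot: [0.774, 0.633, 0.001, -0.001]
contact_force: [-0.1, -0.1, 0.1]
opening: 0.003
finger_force: 0.0
clock: 21.35
tool_pos: [0.3211, -0.4463, 0.2347]
eef_rot: [0.774, 0.633, 0.001, -0.004]
contact_force: [0.7, -0.1, -0.7]
opening: 0.005
finger_force: 0.0
S [([142.9, 253.0], 80), ([116.8, 290.4], 153)] T [([420.9, 209.2], 58)]
expected on [118.9480627  290.25222982] [420.44284678 207.5067817 ]
scene [[62, 184, 26, 21, 146], [98, 185, 19, 25, 144], [213, 201, 26, 22, 116], [42, 213, 74, 98, 2458], [10, 218, 54, 70, 1265], [95, 262, 13, 13, 128], [0, 282, 12, 9, 73], [110, 283, 15, 15, 163]]
top [[276, 186, 40, 5, 122], [289, 194, 18, 5, 47], [409, 204, 20, 17, 140], [138, 206, 28, 6, 131], [408, 233, 15, 13, 141], [334, 253, 92, 107, 3550], [427, 268, 10, 25, 152], [357, 302, 117, 82, 3018], [507, 307, 5, 17, 67], [477, 313, 22, 14, 119], [284, 354, 48, 30, 470]]
[([295.7, 181.7], [12, 16, 58, 14, 588]), ([301.2, 197.5], [15, 33, 61, 10, 391])]
```

```bash
python3 - <<'E'
from lev import *
S=snap('scene');T=snap('top')
on,e=tri(T,(420.9,209.2),S,(116.8,290.4));off=np.array([.4553,-.3464,.0944])
w=on-off;print('on',on.round(4),round(e,4),'travel',np.linalg.norm(w).round(4),w.round(4))
O=np.array([.5796,-.0845,.024]);R=tool(-.029,.26)
# predicted seated plate's grip top end corners / shoulders vs pictures
for nm,s in(('S',S),('T',T)):
    print(nm,[(y,z,proj(s,O+R@np.array([y,.0,-z])).round(1).tolist()) for y,z in((-.02,.112),(.02,.112),(-.045,.09),(.045,.09))])
for s,box in((S,(190,180,60,60)),(T,(262,180,75,28))):
    u,v,w,h=box;g=cv2.resize(s['img'][v:v+h,u:u+w],None,fx=4,fy=4,interpolation=cv2.INTER_CUBIC)
    import pickle
d=pickle.load(open('s0.pkl','rb'))
for n,s,(u,v,w,h) in(('scene',S,(200,190,70,80)),('top',T,(262,170,75,45))):
    m=(np.abs(s['img'].astype(int)-d[n]['img']).max(2)[v:v+h,u:u+w]>22).astype(np.uint8)
    print(n);print('\n'.join(''.join('.#'[x] for x in row) for row in m))
E
```

```text
on [ 0.5237 -0.3654  0.0907] 0.0004 travel 0.071 [ 0.0684 -0.019  -0.0037]
S [(-0.02, 0.112, [216.5, 204.5]), (0.02, 0.112, [228.0, 195.8]), (-0.045, 0.09, [211.8, 218.8]), (0.045, 0.09, [237.1, 198.8])]
T [(-0.02, 0.112, [311.3, 196.4]), (0.02, 0.112, [293.0, 195.9]), (-0.045, 0.09, [320.6, 195.0]), (0.045, 0.09, [280.4, 194.0])]
scene
......................................................................
......................................................................
......................................................................
......................................................................
......................................................................
......................................................................
............................##........................................
..........................####........................................
.........................####.........................................
.......................#####..........................................
.....................######..........###...........
[... 7642 characters left out ...]
................
...........................................................................
...........................................................................
...........................................................................
...........................................................................
...........................................................................
...........................................................................
...........................................................................
...........................................................................
...........................................................................
```

Knob travel (about 71 mm chord) is in line with a full throw within image accuracy, and the push ended on a hard stop. The plate is within the panel's width, so I hand in.

```bash
python3 -c "
from h import *
print(r.finish_job())"
```

```text
the job is handed in; nothing more can be done
None
```

I handed the job in at about 21.5 s. The short-grip plate is released, leaning flat on the white panel within its width. The black-knobbed lever was pushed to its stop; its image-measured travel was 71 mm, against 77 mm for a full throw. Both long-grip plates are still in the rack, and I saw no sign that anything else moved.

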